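Slide the crack-watching camera onto its dovetail and lock it

ROBOT

A 7-joint arm with a two-finger parallel gripper is mounted at the origin on the work surface. World frame = base frame: x ahead of the robot, y to its left, z up, the work surface at z = 0. Lengths are in m, angles in rad, forces in N, time in s.
With the tool pointing down it reaches from about 0.35 to 0.9 m from the base axis. Payload 19.9 kg.
Tool frame: the origin (TCP) lies between the finger pads; the fingertips stand 19 mm ahead of it and the grasp point (between the pads) is the TCP; z points along the fingers, y is the direction in which the jaws open and shut (so a half turn about z gives the same grasp; the last joint's range is limited). The gripper opens to 94 mm and grips with 3 to 60 N. Pads are 16 mm wide; open, the fingers measure 119 mm over their backs; the gripper's body (75 mm by 177 mm) begins 78 mm behind the grasp point.
Start: joints at [-1.365, 0.417, -0.01, 1.614, 0.005, 1.111, -0.053], TCP at [0.153, 0.606, 0.224] pointing down, gripper open.
Joint ranges: [-2.81, 2.81], [-0.39, 2.02], [-1.27, 1.25], [0.06, 2.57], [-1.19, 4.33], [0.19, 2], [-2.82, 2.82]. Speed limits (rad/s): [1.89, 1.89, 2.39, 2.39, 3.01, 3.01, 3.01].

INTERFACE

Orientations are given as a 3x3 rotation matrix whose columns are the frame's x, y, z axes.
In Python, from rig import robot gives the robot as it stands. Calls block until the motion is done:
- robot.move_ptp(position, orientation): joint-space move of the TCP to a pose.
- robot.move_linear(position, velocity=0.15, frame=None, threshold=None): straight line of the TCP; frame=None keeps the orientation; velocity is the mean speed in m/s. With threshold (N) it stops when the force on the tool has changed by that much, and returns True; else False.
- robot.goto_joints(angles): joint-space move.
- robot.gripper_to(opening): finger opening in m; the grip force is fixed at half the most; returns when the fingers have stopped.
- robot.pause(seconds).
- robot.ik(position, orientation): joint angles nearest the present ones, or None.
- robot.get_state(): the state.
- robot.grab_frame(name): name is "side" or "top" or "wrist"; returns the picture (384x512x3 uint8, red, green, blue); there is no depth.
- robot.camera_info(name): a dict with "fx", "fy", "cx", "cy" (pixels), "rvec" (rotation vector, rad) and "tvec" (3), from world to camera coordinates, as OpenCV has them. Camera axes: x right, y down, z forward; pixel columns grow to the right and rows downward; lengths in m; the calibration is good to about 2 mm. A picture is of the moment at which its call begins: read the wrist's pose just before it. camera_info takes no time and is no camera call; for the wrist camera it gives the pose at the moment of the call.
A pose or a line that the arm cannot do raises robot.PlanningError and nothing moves.
- robot.sign_off(): hands the job in, once; it reports no verdict.
The state is a dict: "time": time; "qpos": joint angles; "joint_vel": joint speeds; "effort": joint torques, N m; "ee_pos": TCP position; "tool_rot": TCP orientation; "force": force on the tool from outside, world axes, zero at the start; "moment": the same for the moment, N m; "opening": finger opening in m.
Only numpy, scipy, OpenCV 4.12 (cv2) and the standard library are available. Lean on these libraries where they do the work, as an engineer would, in place of code of your own. Each camera call takes 0.05 s, during which the arm holds its last target. There are 200 camera calls.

TASK

Mount the inspection camera on the sloping dovetail slideway beside the bending frame: feed its dovetail plate in from the slideway's open end, lens towards the asphalt beam, and slide it along until the lens is squarely opposite the middle of the white painted patch on the beam. Then swing the red cam lever all the way round to lock it, and leave the paint pot, the asphalt core and the screwdriver where they are.

Things in the scene. Friction and masses are not known exactly. Their poses are not given: they have to be found in the camera images.
- camera_centre (a point): Centre of the loose inspection camera (0.5 kg): white box body 76 (x) x 50 (y, grip across these sides) x 56 mm high, round black lens 39 mm dia, 46 mm long, towards -x. x to the back, y along its plate, z up. The body reaches 23 mm ahead to 53 mm behind, 28 mm below to 28 mm above this point (cooling ribs 4 mm more). Starts standing on the bench, at left, turned up to 0.5 rad.
- plate_centre (a point): Centre of the underside of the camera's dark steel dovetail plate, 46 mm under camera_centre; axes as camera_centre. The plate is fixed under the camera by a low neck: 100 mm long (y), 10 mm high, 50 mm wide at the underside narrowing to 34 mm at its top (x).
- lens_front (a point): Centre of the lens's glass front, 69 mm ahead (-x) of camera_centre; axes as camera_centre. In place, it points towards the beam: down the slope, -x of the slideway.
- slideway: Fixed sloping dovetail slideway. Origin: middle of its floor; x up the slope, y along it towards the open end (robot's left), z square to the floor, leaning 30 degrees from vertical towards the robot. Undercut jaws 14 mm high: no entry from above. Plate in place: axes parallel to these, its underside at z = 0, x = 0 with about 1 mm of play each side while unlocked; it stays where it is left.
- slide_mouth (a point): Open end of the slideway: middle of the floor's edge, at y = +110 mm of the slideway (jaw and floor edges rounded, 7 mm). Axes as the slideway. The other end is shut by a red stop 220 mm from here. A plate just outside the mouth has its centre 50 mm beyond this point.
- patch (a point): Middle of the white speckled patch, 36 mm wide (y), across the dark asphalt beam (380 x 63 x 50 mm) clamped in the bending frame between robot and slideway; the point is on the beam's upper edge facing the slideway. y runs along the beam, parallel to the slideway's y; z up. In place, camera_centre and patch have equal y in this frame. The frame's clamps stand up to 210 mm high.
- cam_lever (a joint): Angle of the red cam lever by the closed end of the slideway: 0 to 0.25 at the start = open (at 0 the arm points along -y of the slideway), 1.45 = fully locked at its stop (arm nearly along -x). It turns about the slideway's z, clockwise seen from above, and presses one jaw on the plate; 3 to 5 N at the knob; stays where it is left.
- lever_knob (a point): Middle of the round black knob on the end of the lever, 60 mm from the pivot, standing along the slideway's z: 14 mm diameter at its foot to 22 mm, from 24 mm below this point (on the red arm) to 19 mm above. Its axes turn with the lever.
- lever_pivot (a point): Point on the lever's turning axis level with lever_knob: at slideway x = 30, y = -140, z = 45.5 mm. Axes as the slideway.
- paint_pot: Bystander: jar of marking paint with white lid, 56 mm diameter, 75 mm high, origin under its centre, behind the slideway.
- core_centre (a point): Bystander: centre of a dark asphalt core, 100 mm diameter, 55 mm high, at the far left.
- screwdriver: Bystander: screwdriver with blue handle lying on the bench behind and to the left of the slideway.

How it is judged:
By the outcome, as a careful person would: the job done as asked, in the order asked, and still so for the second after the job is handed in, with the robot touching nothing.
It also fails if it takes over 64 s, if anything falls off the work surface, if the arm or the gripper's body presses on something with over 40 N, if the wrist force passes 120 N, or if a joint passes its speed limit or range.

## Working session

There is one attempt and no reset: what is moved stays moved. The work goes in short steps, each a Python script; the robot and the scene stay as the last script left them, time stands still between calls to the robot, and variables do not carry over. Pictures are saved under pics/ and viewed, about 8 in all and at most 12, crops included, and the job is handed in when it is done.

```bash
ls; mkdir -p pics
cat > h.py <<'E'
import numpy as np, cv2
from rig import robot
def snap(name,fn,crop=None,s=1):
    im=robot.grab_frame(name)[:,:,::-1]
    cv2.imwrite('pics/full_'+fn,im)
    if crop: x0,y0,x1,y1=crop; im=im[y0:y1,x0:x1]
    cv2.imwrite('pics/'+fn,cv2.resize(im,None,fx=s,fy=s,interpolation=cv2.INTER_CUBIC))
def KRt(ci):
    K=np.array([[ci['fx'],0,ci['cx']],[0,ci['fy'],ci['cy']],[0,0,1]]);return K,cv2.Rodrigues(np.array(ci['rvec'],float))[0],np.array(ci['tvec'],float).ravel()
def proj(ci,P):
    K,R,t=KRt(ci);q=(np.atleast_2d(P)@R.T+t)@K.T;return q[:,:2]/q[:,2:]
def ray(ci,uv):
    K,R,t=KRt(ci);d=R.T@np.linalg.solve(K,[*uv,1]);return -R.T@t,d/np.linalg.norm(d)
def onz(ci,uv,z):
    c,d=ray(ci,uv);return c+d*(z-c[2])/d[2]
E
python3 - <<'E'
from h import *
for n in('side','top','wrist'):
    ci=robot.camera_info(n);K,R,t=KRt(ci);print(n,ci['fx'],ci['cx'],ci['cy'],'pos',(-R.T@t).round(3),'axis',R[2].round(3),R[0].round(3))
a=robot.grab_frame('side');b=robot.grab_frame('top');w=robot.grab_frame('wrist')
for n,i in(('s0',a),('t0',b),('w0',w)): cv2.imwrite(f'pics/{n}.png',cv2.resize(i[:,:,::-1],(800,600),interpolation=cv2.INTER_CUBIC)); np.save(n,i)
print(robot.get_state())
E
```

```text
pics
side 472.137312507006 258.5727312087563 196.99291407227727 pos [0.48  1.157 1.413] axis [ 0.064 -0.618 -0.784] [-0.992 -0.122  0.015]
top 464.67822987578774 256.86392425768656 192.6778583225233 pos [0.321 0.171 1.41 ] axis [ 0.212  0.01  -0.977] [ 0.034 -0.999 -0.003]
wrist 291.13135054442705 253.79439082988148 190.32476864274145 pos [0.082 0.623 0.384] axis [ 0.244 -0.063 -0.968] [ 0.245  0.97  -0.001]
{'time': 0.15, 'qpos': array([-1.36550932,  0.41783041, -0.0103257 ,  1.61400857,  0.00471254,
        1.11072487, -0.05301444]), 'joint_vel': array([-0.00156719, -0.00054027,  0.00138482, -0.00022957, -0.00176457,
       -0.00249524,  0.00093856]), 'effort': array([ 3.01690779e-04, -8.51534843e+01,  6.38606139e-01, -4.26138282e+01,
       -4.89200279e-02,  1.71585014e-02,  3.82463691e-05]), 'ee_pos': array([0.1526126 , 0.60580372, 0.2239844 ]), 'tool_rot': array([[-9.69707081e-01,  2.44270658e-01, -1.52261262e-04],
       [ 2.44270692e-01,  9.69706633e-01, -9.35249343e-04],
       [-8.08052173e-05, -9.44110874e-04, -9.99999551e-01]]), 'force': array([ 0.06395295,  1.15273317, -0.93305945]), 'moment': array([ 0.01140124, -0.01424083, -0.0085344 ]), 'opening': 0.0937742607414386}
```

View pics/s0.png

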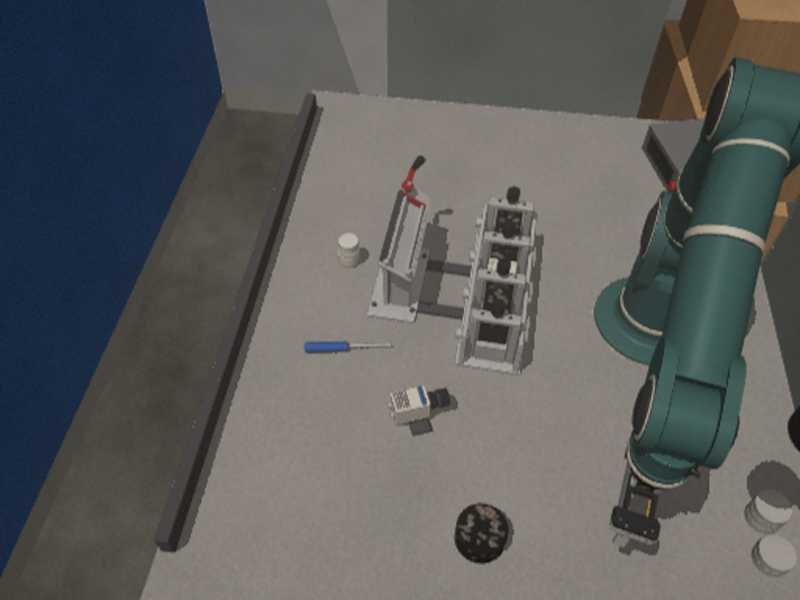

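View pics/t0.png

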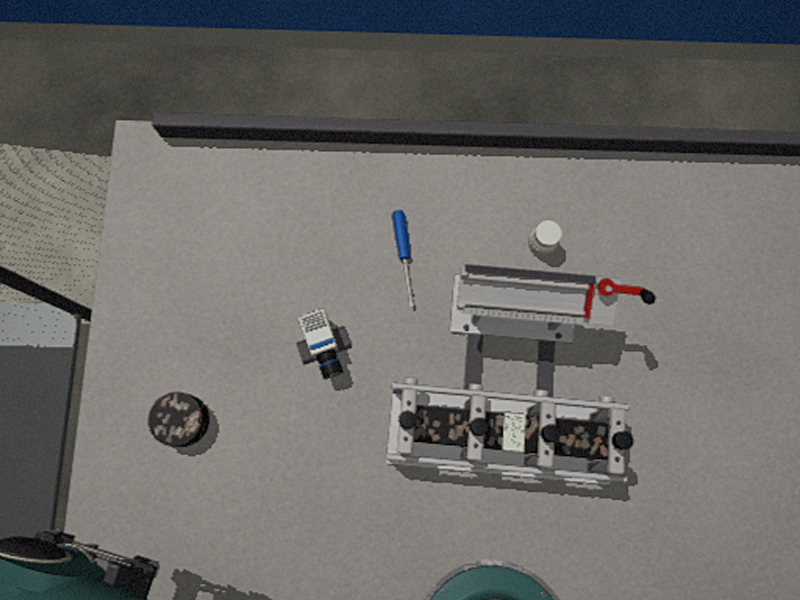

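Side: loose camera at (410,403), patch (500,267), slideway (380–425, 195–315), lever knob (420,160). Top: camera (320,340), slideway mouth ≈(460,293), knob (648,296), patch (514,430).

```bash
cat >> h.py <<'E'
def tri(obs):
    A=np.zeros((3,3));b=np.zeros(3);
    for ci,uv in obs:
        c,d=ray(ci,uv);P=np.eye(3)-np.outer(d,d);A+=P;b+=P@c
    X=np.linalg.solve(A,b);return X,[ (proj(ci,X)[0]-uv).round(2) for ci,uv in obs]
E
python3 - <<'E'
from h import *
s=robot.camera_info('side');t=robot.camera_info('top');k=.64
for n,a,b in(('mouthlow/floor',(400,268),(458,294)),('knob',(419,161),(648,296)),('patch',(502,262),(514,413)),('camtop',(408,395),(316,322))):
    print(n,tri([(s,np.array(a)*k),(t,np.array(b)*k)]))
S=cv2.resize(np.load('s0.npy')[90:250,225:355],(455,560),interpolation=cv2.INTER_CUBIC)
cv2.imwrite('pics/c1.png',S[:,:,::-1])
E
```

```text
mouthlow/floor (array([0.60172087, 0.08612745, 0.1933138 ]), [array([0.04, 0.02]), array([ 0.01, -0.05])])
knob (array([ 0.59686882, -0.22464098,  0.23668573]), [array([-0.41, -0.18]), array([-0.14,  0.64])])
patch (array([ 0.39022717, -0.01473143,  0.1408322 ]), [array([-4.16, -1.3 ]), array([-1.19,  5.75])])
camtop (array([0.557533  , 0.34168697, 0.08836841]), [array([-1.82, -0.65]), array([-0.45,  2.14])])
```

Run:
```python
from h import *
import pickle
R=np.diag([-1.,1,-1]); obs={}
for n,p in(('B',(0.48,-0.02,0.42)),('A',(0.5,0.27,0.36))):
    robot.move_ptp(np.array(p),R); obs[n]=robot.camera_info('wrist')
    i=robot.grab_frame('wrist'); np.save('w'+n,i); cv2.imwrite(f'pics/w{n}.png',cv2.resize(i[:,:,::-1],(800,600),interpolation=cv2.INTER_CUBIC))
pickle.dump(obs,open('ci.pkl','wb'));print(robot.get_state()['time'])
```

```text
3.9833
```

View pics/wB.png

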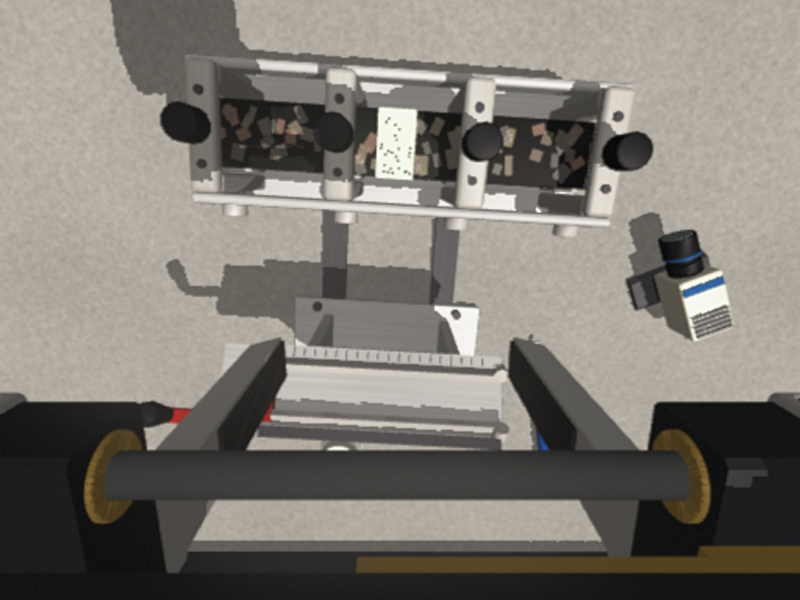

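View pics/wA.png

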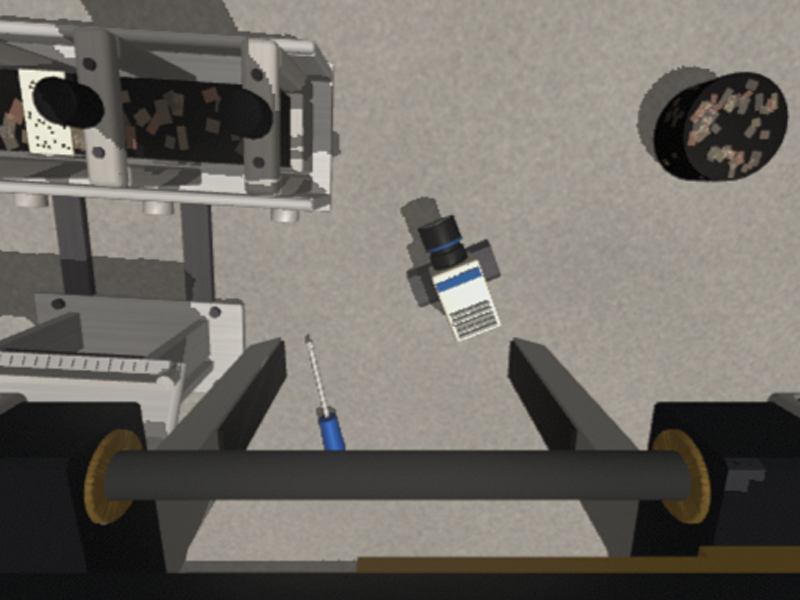

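wB: patch lower (slideway-facing) edge midpoint ≈(395,179), slideway between (285,345) and (500,445), mouth at right. wA: loose camera top face corners ≈(432,280),(479,262),(499,325),(460,340); patch edge midpoint ≈(52,153). Enlarge for the slideway fit.

Run:
```python
from h import *
def up(a,x0,y0,x1,y1,s): 
    o=cv2.resize(a[y0:y1,x0:x1,::-1],None,fx=s,fy=s,interpolation=cv2.INTER_CUBIC).astype(float)*1.2
    return np.clip(o,0,255).astype(np.uint8)
def stack(L,f):
    w=max(a.shape[1] for a in L);cv2.imwrite(f,np.vstack([np.pad(a,((0,4),(0,w-a.shape[1]),(0,0))) for a in L]))
B,A,T,S=[np.load(n+'.npy') for n in('wB','wA','t0','s0')]
# tile origins: wB(165,212) x4 ; top (275,160) x4
stack([up(B,165,212,345,287,4),up(T,275,162,430,225,4)],'pics/m1.png')
# wA (225,120)x5 camera body ; side (230,95) x5
a=up(S,230,115,300,215,5); b=up(A,250,120,330,220,5)
cv2.imwrite('pics/m2.png',np.hstack([a,b]))
```

```text
(no output)
```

View pics/m1.png

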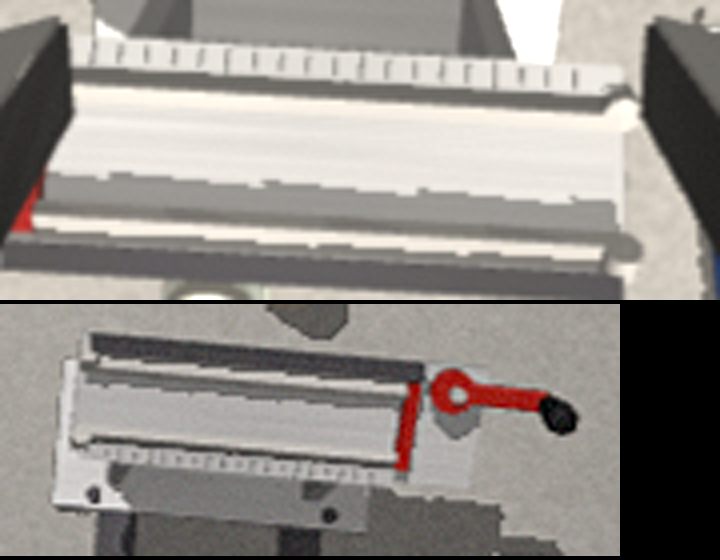

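View pics/m2.png

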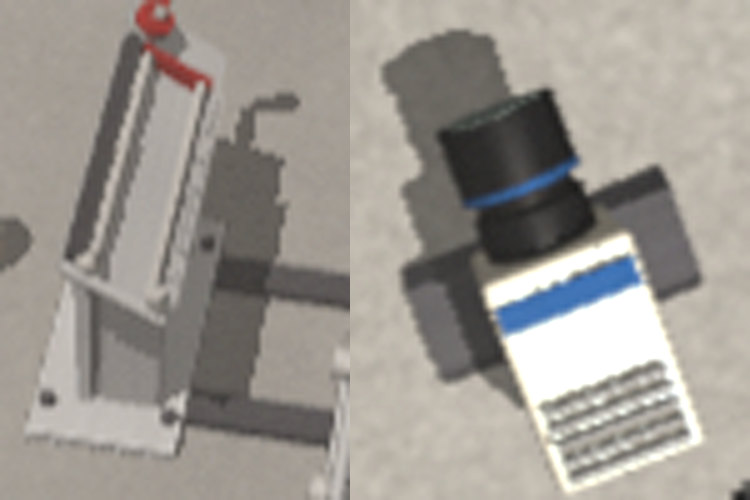

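```bash
cat > fit.py <<'E'
from h import *
import pickle
c=pickle.load(open('ci.pkl','rb'));wB,wA=c['B'],c['A'];s=robot.camera_info('side');t=robot.camera_info('top')
B=lambda u,v:(165+u/4-.4,212+v/4-.4); T=lambda u,v:(275+u/4-.4,162+(v-304)/4-.4); S=lambda u,v:(230+u/5-.4,115+v/5-.4); A=lambda u,v:(250+(u-350)/5-.4,120+v/5-.4)
f=tri([(wB,B(625,107)),(t,T(82,442)),(s,S(157,297))]);b=tri([(wB,B(628,247)),(t,T(85,373)),(s,S(90,260))])
print('front',f,'\nback',b,'\ndiff',f[0]-b[0]);m=(f[0]+b[0])/2;print('mid',m)
pv=tri([(t,T(453,391)),(s,S(155,15))]);print('pivot',pv)
for z,p,q in((.185,B(75,38),B(620,68)),(.185,B(75,82),B(605,108)),(.215,B(40,205),B(610,238))):
    d=onz(wB,q,z)-onz(wB,p,z);print('yaw wB',np.arctan2(-d[0],d[1]))
for z,p,q in((.185,T(405,465),T(95,440)),(.215,T(410,405),T(95,370)),(.23,T(425,365),T(92,335))):
    d=onz(t,q,z)-onz(t,p,z);print('yaw top',np.arctan2(-d[0],d[1]))
d=m-pv[0];print('mouth-pivot',d)
print('patch',tri([(wB,(395/1.5625,179/1.5625)),(wA,(52/1.5625,154/1.5625))]))
d=onz(wB,np.array((580,224))/1.5625,.1)-onz(wB,np.array((220,206))/1.5625,.1);print('frame yaw',np.arctan2(-d[0],d[1]))
C=[onz(wA,A(*p),.074) for p in((478,288),(630,235),(700,437),(570,492))]
C=np.array(C);print(C.round(4));fr=(C[0]+C[1])/2;re=(C[2]+C[3])/2;print('front edge mid',fr,'len',np.linalg.norm(fr-re),'yaw x',np.arctan2(*(re-fr)[[1,0]]))
P=np.array([onz(wA,A(*p),.010) for p in((403,270),(443,380),(660,168),(703,288))]);print('plate',P.round(4))
E
python3 fit.py
```

```text
front (array([0.58469819, 0.0799287 , 0.17675525]), [array([-0.24, -0.74]), array([-0.24, -0.44]), array([ 0.07, -0.13])]) 
back (array([0.62863283, 0.07855083, 0.20366917]), [array([0.43, 0.13]), array([ 0.57, -1.31]), array([0.98, 0.51])]) 
diff [-0.04393464  0.00137786 -0.02691391]
mid [0.60666551 0.07923976 0.19021221]
pivot (array([ 0.61669535, -0.16140084,  0.21713637]), [array([-0.05,  0.24]), array([-0.16, -0.07])])
yaw wB -0.058405267556555916
yaw wB -0.052561703040377265
yaw wB -0.06397929838186726
yaw top -0.049266953591376415
yaw top -0.08126600353543023
yaw top -0.060187031756604954
mouth-pivot [-0.01002985  0.2406406  -0.02692416]
patch (array([ 0.40675813, -0.0214042 ,  0.1198127 ]), [array([ 0.01, -0.1 ]), array([0.01, 0.12])])
frame yaw -0.04899664455150594
[[0.5228 0.3015 0.074 ]
 [0.5062 0.3484 0.074 ]
 [0.572  0.3737 0.074 ]
 [0.5907 0.3324 0.074 ]]
front edge mid [0.51448877 0.32491101 0.074     ] len 0.07254227122118191 yaw x 0.3986138167804045
plate [[0.5299 0.2794 0.01  ]
 [0.5707 0.2941 0.01  ]
 [0.4937 0.3694 0.01  ]
 [0.5368 0.3869 0.01  ]]
```

Run:
```python
from h import *
import pickle
M=np.array([.605,.085,.185])
def pose(th):
    z=np.array([0,-np.sin(th),-np.cos(th)]);x=np.array([0,np.cos(th),-np.sin(th)]);R=np.c_[x,np.cross(z,x),z]
    ax=.968*z-.25*x; C=M-.24*ax; return C-.072*x+.16*z,R
for th in(.85,.7,.55,.4):
    for sg in(1,):
        p,R=pose(th)
        q=robot.ik(p,R)
        print(th,p.round(3),q)
        if q is not None: break
    if q is not None: break
robot.move_ptp(p,R);c=pickle.load(open('ci.pkl','rb'));c['D']=robot.camera_info('wrist')
i=robot.grab_frame('wrist');np.save('wD',i);pickle.dump(c,open('ci.pkl','wb'));print(robot.get_state()['time'])
cv2.imwrite('pics/wD.png',cv2.resize(i[60:260,120:387,::-1],(800,600),interpolation=cv2.INTER_CUBIC))
```

```text
0.85 [0.605 0.131 0.242] [-1.09130183  0.79817936  0.81837755  1.47786599  0.2371332   1.40008458
 -0.43258499]
5.4917
```

View pics/wD.png

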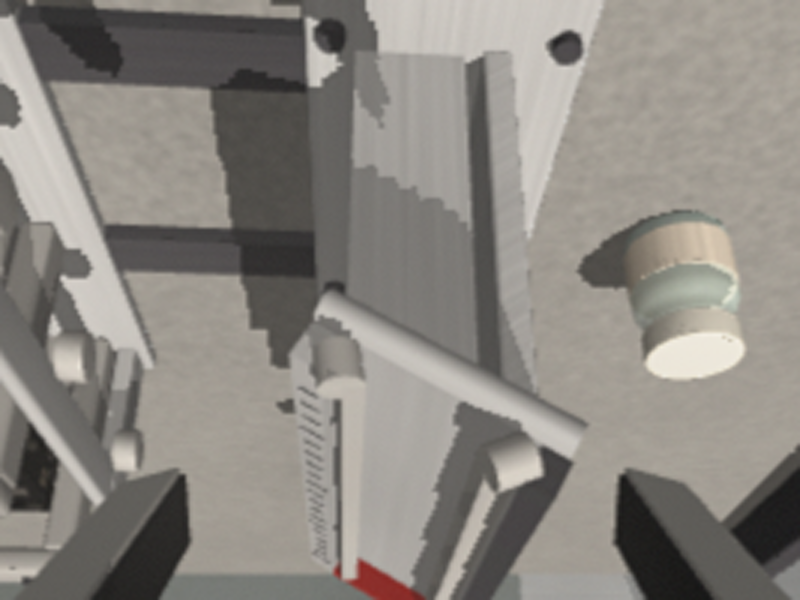

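wD: mouth floor edge is a rounded bar from (325,303) to (583,440); jaw-end posts at ≈(340,360) and ≈(518,465) in the crop. I'll overlay a wireframe of the estimated slideway.

```bash
cat > sl.py <<'E'
from h import *
import pickle
def frame(yaw):
    c,s=np.cos(yaw),np.sin(yaw);k=np.sqrt(3)/2
    return np.c_[[k*c,k*s,.5],[-s,c,0],[-.5*c,-.5*s,k]]
def wire():
    L=[];a=np.linspace(0,2*np.pi,24)
    for x in(-.025,.025):
        for z in(0,.014): L.append(np.c_[x+.007*np.cos(a),.103+.007*np.sin(a),z+0*a])
        for sx in(-.007,.007): L.append(np.array([[x+sx,.103,.014],[x+sx,-.11,.014]]))
    L.append(np.array([[-.035,.103,0],[.035,.103,0]]));L.append(np.array([[-.035,.110,-.007],[.035,.110,-.007]]))
    L.append(np.array([[0,.103,0],[0,-.11,0]]))
    L.append(np.c_[.03+.01*np.cos(a),-.14+.01*np.sin(a),.0215+0*a])
    return L
def draw(img,ci,O,R,x0,y0,x1,y1,s):
    o=cv2.resize(img[y0:y1,x0:x1,::-1],None,fx=s,fy=s,interpolation=cv2.INTER_CUBIC).copy()
    for l in wire():
        p=(proj(ci,O+l@R.T)+.5-[x0,y0])*s
        cv2.polylines(o,[np.round(p*8).astype(int).reshape(-1,1,2)],False,(0,0,255),1,cv2.LINE_AA,3)
    return o
def show(O,yaw,fn):
    c=pickle.load(open('ci.pkl','rb'));R=frame(yaw)
    D=draw(np.load('wD.npy'),c['D'],O,R,200,130,330,260,4)
    S=draw(np.load('s0.npy'),robot.camera_info('side'),O,R,235,105,295,185,3.5)
    B=draw(np.load('wB.npy'),c['B'],O,R,165,215,345,287,2.2)
    T=draw(np.load('t0.npy'),robot.camera_info('top'),O,R,285,162,425,225,2.8)
    W=np.zeros((600,800,3),np.uint8)
    for I,(r,q) in((D,(0,0)),(S,(0,535)),(T,(300,408))): 
        h=min(I.shape[0],600-r);w=min(I.shape[1],800-q)
        if I is not T: W[r:r+h,q:q+w]=I[:h,:w]
    W[290:290+T.shape[0],800-260:800]=cv2.resize(T,(260,T.shape[0]))[:310] if False else T[:, :260]
    b=B[:138]; W[600-138-0:600,0:B.shape[1]]=b[:138] if False else b
    cv2.imwrite(fn,W)
E
python3 - <<'E'
from sl import *
c=pickle.load(open('ci.pkl','rb'));s=robot.camera_info('side');t=robot.camera_info('top')
from scipy.optimize import least_squares
D=lambda u,v:(120+u/2.996-.35,60+v/2.996-.35)
exec([l for l in open('fit.py') if l.startswith('B=lambda')][0])
f=[(c['D'],D(342,386),(-.025,.110,.014)),(c['D'],D(545,470),(.029,.109,.014)),
 (c['B'],B(625,107),(-.025,.105,.012)),(c['B'],B(628,247),(.025,.105,.012)),
 (t,T(82,442),(-.025,.105,.012)),(t,T(85,373),(.025,.105,.012)),(s,S(157,297),(-.025,.105,.012)),(s,S(90,260),(.025,.105,.012)),
 (t,T(453,391),(.03,-.14,.0215)),(s,S(155,15),(.03,-.14,.0215))]
D=D
r=lambda p:np.r_[np.concatenate([(proj(ci,p[:3]+frame(p[3])@np.array(X))[0]-uv)*(1.5 if ci is c['D'] else 1) for ci,uv,X in f]),(p[3]+.055)/.004]
o=least_squares(r,[.6,-.02,.18,-.055],loss='soft_l1');print(o.x,o.fun[:-1].reshape(-1,2).round(1).tolist())
show(o.x[:3],o.x[3],'pics/ov1.png');np.save('sl0',o.x)
E
```

```text
[ 0.61085304 -0.02584634  0.18024732 -0.05489889] [[-0.1, -5.5], [-15.5, 0.5], [0.2, 2.3], [-0.1, 2.2], [-0.4, -2.1], [0.7, -2.6], [-1.2, -0.4], [-0.0, 0.4], [1.5, -0.0], [-0.5, -0.4]]
```

View pics/ov1.png

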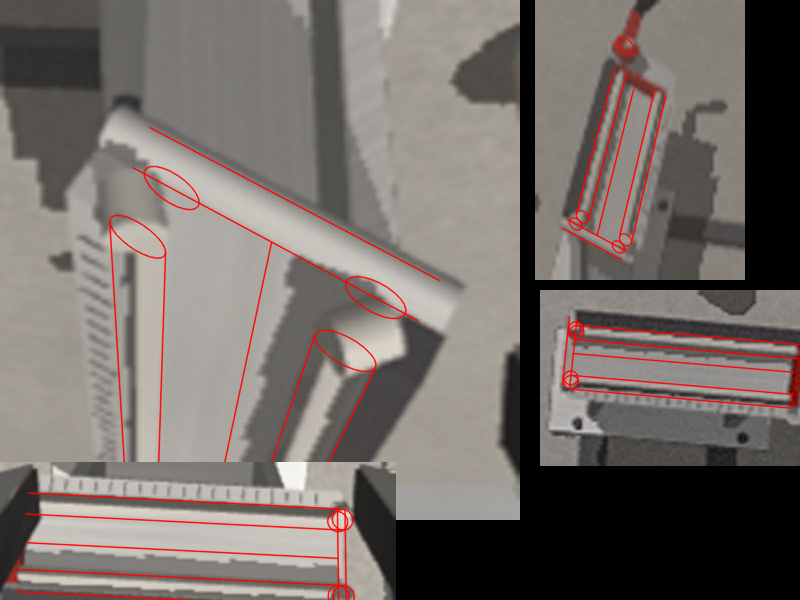

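```bash
cat > fit2.py <<'E'
from sl import *
c=pickle.load(open('ci.pkl','rb'));s=robot.camera_info('side');t=robot.camera_info('top')
from scipy.optimize import least_squares
D=lambda u,v:(200+u/4-.4,130+v/4-.4)
exec([l for l in open('fit.py') if l.startswith('B=lambda')][0])
def model(p):
    w,xj,zj=p[4:7];yj=.105
    return [(c['D'],D(118,108),(-w,.108,-.002)),(c['D'],D(463,288),(w,.108,-.002)),
 (c['B'],B(625,107),(-xj,yj,zj)),(c['B'],B(628,247),(xj,yj,zj)),
 (t,T(82,442),(-xj,yj,zj)),(t,T(85,373),(xj,yj,zj)),(s,S(157,297),(-xj,yj,zj)),(s,S(90,260),(xj,yj,zj)),
 (t,T(453,391),(.03,-.14,.0215)),(s,S(155,15),(.03,-.14,.0215))]
r=lambda p:np.r_[np.concatenate([(proj(ci,p[:3]+frame(p[3])@np.array(X))[0]-uv) for ci,uv,X in model(p)]),(p[3]+.055)/.004,(p[6]-.010)/.004]
o=least_squares(r,[.6,-.02,.18,-.055,.04,.025,.01],loss='soft_l1',x_scale=.01);print(o.x.round(4),o.fun[:-2].reshape(-1,2).round(1).tolist())
np.save('sl0',o.x[:4])
O,R=o.x[:3],frame(o.x[3]);P=np.array([.4068,-.0214,.1198]);print('patch in slide',R.T@(P-O))
for n,z in(('top',.0215),('side',.0215)): print(n,proj(robot.camera_info(n),O+R@[.03,-.14,z]))
E
python3 fit2.py
```

```text
[ 0.6121 -0.0261  0.1732 -0.055   0.042   0.0254  0.0192] [[-0.5, -0.3], [-0.7, 0.1], [0.1, 0.4], [-0.1, 0.7], [-0.4, -1.1], [0.7, -1.8], [-0.4, -0.1], [0.5, 0.6], [0.9, 0.1], [-0.8, 1.0]]
patch in slide [-0.20445603 -0.00661839  0.05638318]
top [[388.71261791 183.48483567]]
side [[259.78709528 118.57603528]]
```

```bash
sed -i 's/\.108,-\.002/.1058,-.0134/g' fit2.py
python3 - <<'E'
s=open('sl.py').read()
# tilted jaw posts model + bar silhouette
s=s.replace("L.append(np.array([[-.035,.103,0],[.035,.103,0]]));L.append(np.array([[-.035,.110,-.007],[.035,.110,-.007]]))",
"L.append(np.array([[-.042,.103,0],[.042,.103,0]]));L.append(np.array([[-.042,.1058,-.0134],[.042,.1058,-.0134]]))")
a=s.index("    for x in(-.025");b=s.index("    L.append(np.array([[-.042,.103")
s=s[:a]+"""    for g in(-1,1):
        for x,z in((.018,.010),(.018,.014),(.026,0)): L.append(np.array([[g*x,.105,z],[g*x,-.11,z]]))
        L.append(np.array([[g*.026,.105,0],[g*.018,.105,.010],[g*.018,.105,.014]]))
"""+s[b:]
open('sl.py','w').write(s)
E
cat >> fit2.py <<'E'
show(O,o.x[3],'pics/ov2.png')
E
python3 fit2.py
```

```text
[ 0.6072 -0.0259  0.1817 -0.053   0.0425  0.0253  0.0108] [[-0.1, -0.5], [-0.3, -0.1], [0.3, 0.2], [0.1, 0.5], [-0.4, -0.9], [0.7, -1.5], [-0.2, -0.4], [0.8, 0.4], [1.7, 1.1], [0.4, -0.6]]
patch in slide [-0.20447243 -0.00616226  0.04662822]
top [[389.5536938  184.43164642]]
side [[261.03865706 117.03270493]]
```

View pics/ov2.png

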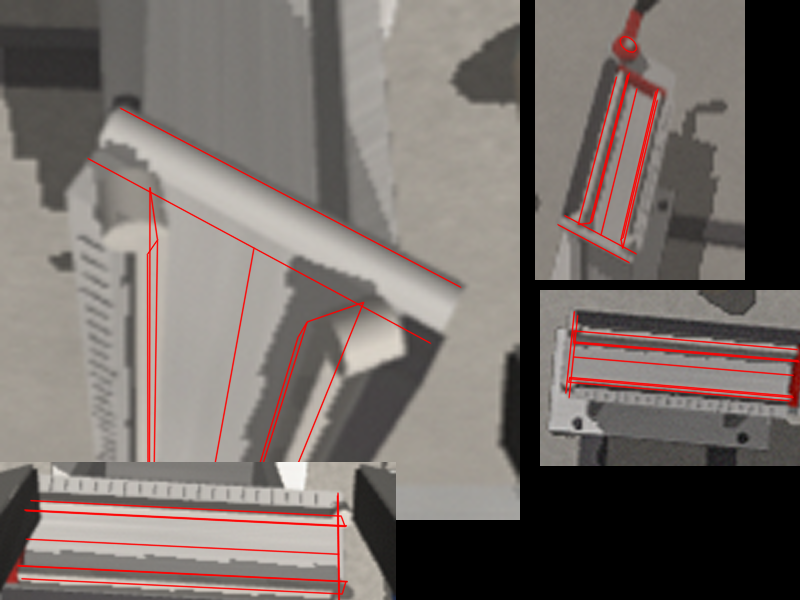

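Model now agrees in all four views (≤~1.5 px); the slideway origin is ≈(0.607, −0.026, 0.182), yaw −0.053, and the target is slide y ≈ −6 mm. Check reachability, then grasp.

```bash
cat > g.py <<'E'
from sl import *
O=np.array([.6072,-.0259,.1817]);YAW=-.053;RS=frame(YAW)
RT=np.c_[-RS[:,0],RS[:,1],-RS[:,2]]   # tool in place
W=lambda x,y,z:O+RS@np.array([x,y,z])
CY=.377;cc=np.array([.5352,.3331,.046]);RG=np.c_[[-np.cos(CY),-np.sin(CY),0],[-np.sin(CY),np.cos(CY),0],[0,0,-1]]
def st(m=''):
    s=robot.get_state();e=s['ee_pos'];print(m,'t',round(s['time'],2),'slide tcp mm',(RS.T@(e-O)*1e3).round(1),'F slide',(RS.T@s['force']).round(1),'op',round(s['opening'],4));return s
E
python3 - <<'E'
from g import *
for n,p,R in(('up',cc+[0,0,.12],RG),('g',cc,RG),('pre',W(0,.19,.047),RT),('in',W(0,-.006,.047),RT),('lev',W(.03,-.2,.1),RT)):
    q=robot.ik(p,R);print(n,p.round(3),None if q is None else q.round(2))
robot.move_ptp(cc+[0,0,.10],RG);st()
print(robot.move_linear(cc,velocity=.1,threshold=8));st('down')
robot.gripper_to(.03);s=st('grip')
c=pickle.load(open('ci.pkl','rb'));robot.move_linear(cc+[0,0,.1]);st('lift')
try:
    robot.move_ptp(W(0,.20,.060),RT);st('pre')
except robot.PlanningError as e: print(e)
c['P']=robot.camera_info('wrist');i=robot.grab_frame('wrist');j=robot.grab_frame('side');np.save('wP',i);np.save('sP',j);pickle.dump(c,open('ci.pkl','wb'));print(robot.get_state()['tool_rot']-RT)
E
```

```text
up [0.535 0.333 0.166] [-0.76  0.49  0.21  1.66 -0.12  1.    1.44]
g [0.535 0.333 0.046] [-0.63  0.64  0.03  1.72 -0.03  0.78  1.36]
pre [0.594 0.165 0.222] [-0.93  0.21  0.55  2.05  0.27  0.45  0.88]
in [ 0.583 -0.031  0.222] [-1.03  0.22  1.13  2.15 -0.49  0.41  1.97]
lev [ 0.573 -0.224  0.283] [ 1.22  0.2  -0.9   1.95 -0.01  0.57  1.9 ]
 t 7.19 slide tcp mm [-96.5 354.4  14.4] F slide [-0.2  0.2  0.2] op 0.094
False
down t 8.34 slide tcp mm [-146.   354.9  -71.7] F slide [-0.2  0.5 -0.6] op 0.0943
grip t 9.09 slide tcp mm [-146.6  354.8  -72. ] F slide [0.1 1.1 0.3] op 0.0499
lift t 9.91 slide tcp mm [-97.6 354.3  13.9] F slide [-3.3  0.2 -4.3] op 0.0498
pre t 10.68 slide tcp mm [ -0.6 200.6  59.7] F slide [-3.3  1.4 -4.4] op 0.0498
[[-7.34447292e-04 -1.55956250e-03 -1.11084297e-03]
 [-1.94370200e-03  8.07237234e-05 -2.50640314e-04]
 [ 1.09748987e-03 -1.25568422e-03 -6.31799870e-04]]
```

Run:
```python
from g import *
c=pickle.load(open('ci.pkl','rb'))
s=robot.get_state();p,R=s['ee_pos'],s['tool_rot'];Rc=np.c_[-R[:,0],R[:,1],-R[:,2]]
def L(ps): return p+np.array(ps)@Rc.T
a=np.linspace(0,2*np.pi,30)
bx=[L([(x,y,z) for x,y in((-.023,-.025),(.053,-.025),(.053,.025),(-.023,.025),(-.023,-.025))]) for z in(-.028,.028)]
pl=[L([(x,y,z) for x,y in((-w,-.05),(w,-.05),(w,.05),(-w,.05),(-w,-.05))]) for w,z in((.025,-.046),(.017,-.036))]
ln=[L(np.c_[-.069+0*a,.0195*np.cos(a),.0195*np.sin(a)])]
def dr(img,ci,x0,y0,x1,y1,k):
    o=cv2.resize(img[y0:y1,x0:x1,::-1],None,fx=k,fy=k,interpolation=cv2.INTER_CUBIC).copy();o=np.clip(o*1.3,0,255).astype(np.uint8)
    for G,col in(([O+l@RS.T for l in wire()],(0,0,255)),(bx+pl+ln,(0,255,0))):
        for l in G:
            q=(proj(ci,l)+.5-[x0,y0])*k
            if abs(q).max()<5000: cv2.polylines(o,[np.round(q*8).astype(int).reshape(-1,1,2)],False,col,1,cv2.LINE_AA,3)
    return o
A=dr(np.load('wP.npy'),c['P'],90,60,420,290,2.4)[:, :]
u=proj(robot.camera_info('side'),p)[0].astype(int);print(u)
B=dr(np.load('sP.npy'),robot.camera_info('side'),u[0]-50,u[1]-70,u[0]+50,u[1]+50,5)
cv2.imwrite('pics/ovP.png',A);cv2.imwrite('pics/ovPs.png',B);print(A.shape,B.shape)
```

```text
[256 184]
(552, 792, 3) (600, 500, 3)
```

View pics/ovP.png

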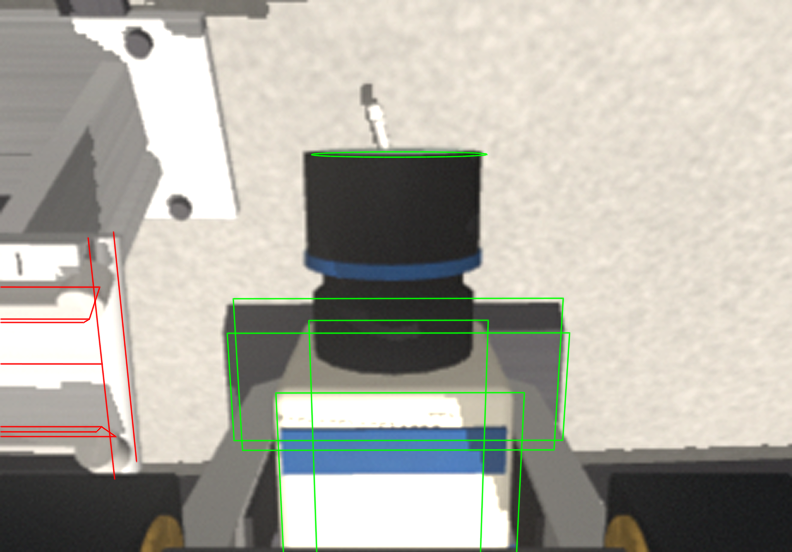

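Wrist view: the held camera's lens front (303–482, v≈150), blue band and plate edge (v≈303) lie within ~2–3 source px of the model. The mouth bar (right edge ≈122–142) and jaw posts (85,300),(102,450) also fit. Insert with a force guard.

Run:
```python
from g import *
robot.move_linear(W(0,.172,.0465),velocity=.1);st('ready')
for y,v in((.140,.05),(.10,.05),(.04,.06)):
    h=robot.move_linear(W(0,y,.0465),velocity=v,threshold=14);st(f'{y} {h}')
    if h: break
```

```text
ready t 11.24 slide tcp mm [  0.  172.2  46.3] F slide [-2.7 -0.  -4.6] op 0.05
0.14 True t 11.68 slide tcp mm [  0.2 153.9  46.3] F slide [  4.3  -4.5 -20.2] op 0.0499
```

```bash
cat > ins.py <<'E'
from g import *
def run(y0,y1,dx,dz,step=.008,v=.06,thr=25,lim=30):
    y=y0;g=np.array([-2.7,0,-4.6])
    while y>y1+1e-4:
        y=max(y-step,y1);h=robot.move_linear(W(dx,y,.0465+dz),velocity=v,threshold=thr)
        s=robot.get_state();f=RS.T@s['force']-g;e=RS.T@(s['ee_pos']-O)*1e3
        print(round(s['time'],2),h,e.round(1),'F',f.round(1),'M',(RS.T@s['moment']).round(2),'off',round(dx*1e3,2),round(dz*1e3,2))
        if h and abs(f[1])>lim: break
        if h: y=e[1]/1e3
        dx+=np.clip(f[0]*6e-5,-.0006,.0006);dz+=np.clip(f[2]*6e-5,-.0006,.0006)
    return dx,dz,y
E
python3 - <<'E'
from ins import *
robot.move_linear(W(.0004,.154,.0465-.0010),velocity=.02);st()
print(run(.154,.10,.0004,-.0010))
E
```

```text
t 11.94 slide tcp mm [  0.5 153.2  45.5] F slide [ -0.2  -3.  -10.8] op 0.0502
12.22 False [  0.5 146.1  45.5] F [  3.1   2.7 -11.3] M [1.16 0.4  0.18] off 0.4 -1.0
12.51 False [  0.7 137.4  45. ] F [ 0.2 -1.4 -1. ] M [-0.09  1.08  0.06] off 0.59 -1.6
12.79 False [  0.7 129.6  44.9] F [ 0.8 -0.5  0.3] M [-0.03  1.02  0.05] off 0.6 -1.66
13.07 False [  0.7 121.6  44.9] F [ 0.1 -1.1 -0.3] M [-0.16  0.89  0.02] off 0.65 -1.64
13.36 False [  0.7 113.5  44.8] F [ 2.1 -2.9 -2.8] M [-0.53  0.66 -0.05] off 0.66 -1.66
13.64 False [  0.8 105.8  44.7] F [ 0.2  0.  -1.7] M [-0.15  0.92 -0.  ] off 0.78 -1.83
13.89 False [ 0.8 99.9 44.6] F [ 0.1 -0.4 -1.2] M [-0.08  0.97  0.05] off 0.79 -1.93
(np.float64(0.0008011865442821806), np.float64(-0.002004470965229021), 0.1)
```

Run:
```python
from ins import *
r=run(.10,-.006,.0008,-.0020,step=.018,v=.08);print(r)
c=pickle.load(open('ci.pkl','rb'));c['Q']=robot.camera_info('wrist');i=robot.grab_frame('wrist');j=robot.grab_frame('top');k=robot.grab_frame('side')
np.save('wQ',i);np.save('tQ',j);np.save('sQ',k);pickle.dump(c,open('ci.pkl','wb'));st()
up=lambda a,x0,y0,x1,y1,k:cv2.resize(a[y0:y1,x0:x1,::-1],None,fx=k,fy=k,interpolation=cv2.INTER_CUBIC)
a=up(i,112,0,400,230,2.0);b=up(j,270,160,410,300,2.0)[:, :224]
W_=np.zeros((600,800,3),np.uint8);W_[:460,:576]=a;W_[:280,576:]=b
d=up(k,240,105,330,185,2.4);W_[290:290+d.shape[0],580:580+d.shape[1]]=d[:,:220]
cv2.imwrite('pics/q.png',W_)
```

```text
14.27 False [ 0.9 81.8 44.5] F [ 1.8 -1.4 -2. ] M [-0.4   0.73 -0.03] off 0.8 -2.0
14.64 False [ 0.9 64.  44.3] F [ 1.3 -2.6 -3.8] M [-0.68  0.61 -0.17] off 0.91 -2.12
15.02 False [ 0.9 46.2 44.2] F [-0.3 -0.9  2. ] M [-0.44  1.11  0.05] off 0.99 -2.35
15.39 False [ 0.9 28.1 44.2] F [-0.3 -0.7  1.9] M [-0.19  1.24  0.05] off 0.97 -2.22
15.77 False [ 0.9 10.1 44.3] F [-0.6 -0.5 -0.2] M [-0.09  1.34 -0.01] off 0.95 -2.11
16.12 False [ 0.9 -5.9 44.3] F [-1.2 -1.1  1.6] M [-0.38  1.4  -0.01] off 0.92 -2.12
(np.float64(0.0008458735110459532), np.float64(-0.00202935094443555), -0.006)
 t 16.27 slide tcp mm [ 0.9 -5.6 44.3] F slide [-3.8 -1.8 -3.3] op 0.0499
```

View pics/q.png

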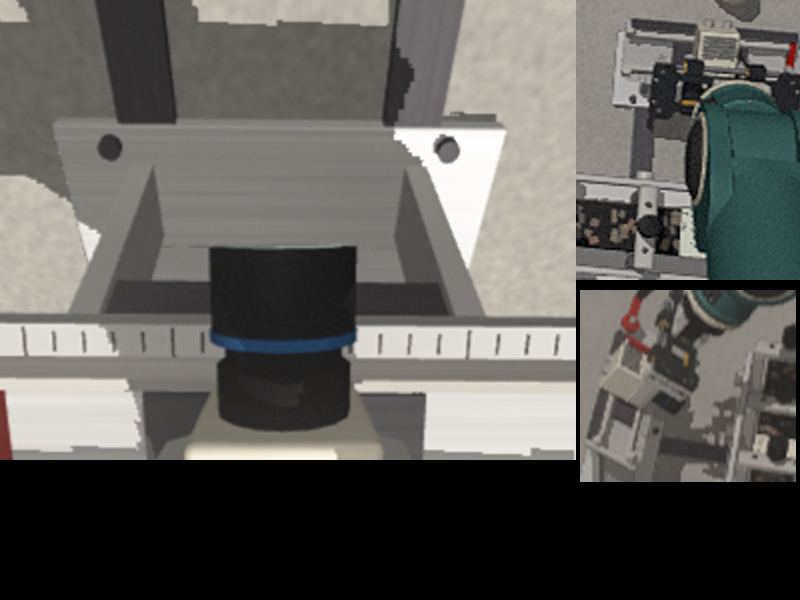

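Picture q: the plate is captured between the jaws, lens (210–356, rows 245–430) square to the scale, body over the slide in top and side views. Before locking, I'll cross-check the patch y against camera biases numerically.

Run:
```python
from g import *
c=pickle.load(open('ci.pkl','rb'));s=robot.get_state();p,R=s['ee_pos'],s['tool_rot'];Rc=np.c_[-R[:,0],R[:,1],-R[:,2]]
# lens silhouette in Q / P
for n in 'QP':
    g=np.load('w'+n+'.npy').astype(float).mean(2)
    if n=='P': pp=W(-.0006,.2006,.0597);
    else: pp=p
    for x in(-.066,-.055,-.045):
        r=int(round(proj(c[n],pp+Rc@[x,0,.0])[0][1]))
        row=g[r,180:340];d=np.where(row<55)[0]+180
        pr=[proj(c[n],pp+Rc@[x,sy*.0195,0])[0][0] for sy in(-1,1)]
        dep=(KRt(c[n])[1]@(pp+Rc@[x,0,0])+KRt(c[n])[2])[2]
        print(n,x,r,'obs',d.min(),d.max(),'mid',(d.min()+d.max())/2,'pred',np.round(pr,1),np.mean(pr).round(1),'depth',dep.round(3))
# patch edges
def patch(img,ci,nm,z=.1198):
    im=img.astype(int);q=proj(ci,np.array([.38,-.022,z]))[0]
    m=((im.min(2)>110)&(im[:,:,1]-im[:,:,2]>3)).astype(np.uint8)if 0 else (im.min(2)>105).astype(np.uint8)
    out=[]
    for xx in np.arange(.352,.402,.004):
        for side in(0,):
            ys=np.arange(-.075,.035,.0005);X=np.c_[xx+0*ys-ys*np.sin(-.053)*0,ys,0*ys+z]
            X[:,0]+=.053*(ys+.02); uv=proj(ci,X).astype(np.float32)
            v=cv2.remap(img.astype(np.float32).min(2),uv[:,0],uv[:,1],cv2.INTER_LINEAR)
            v=cv2.GaussianBlur(v.reshape(1,-1),(9,1),0).ravel()
            b=v>100; k=np.argmin(abs(ys+.0215+(0)))
            bb=cv2.morphologyEx(b.astype(np.uint8).reshape(1,-1),cv2.MORPH_CLOSE,np.ones((1,13),np.uint8)).ravel()
            if not bb[k]: continue
            i=k
            while i>0 and bb[i-1]: i-=1
            j=k
            while j<len(bb)-1 and bb[j+1]: j+=1
            sl=[(RS.T@(X[t]-O))[1]*1e3 for t in(i,j)];out.append((round(xx,3),*np.round(sl,1)))
    print(nm,[(float(a),float(l),float(h),float(round((l+h)/2,1))) for a,l,h in out if 30<h-l<42])
patch(np.load('wB.npy'),c['B'],'wB');patch(np.load('t0.npy'),robot.camera_info('top'),'top');patch(np.load('s0.npy'),robot.camera_info('side'),'side')
# bias of top cam: body in tQ
ci=robot.camera_info('top');im=np.load('tQ.npy').astype(float)
for xb in(.035,.045):
    ys=np.arange(-.05,.05,.0005);X=p+np.c_[xb+0*ys,ys,.031+0*ys]@Rc.T;uv=proj(ci,X).astype(np.float32)
    v=cv2.remap(im.astype(np.float32).mean(2),uv[:,0],uv[:,1],cv2.INTER_LINEAR).ravel();print('top body',xb,v[::4].round().astype(int).tolist())
```

```text
Q -0.066 129 obs 217 289 mid 253.0 pred [219.3 291.8] 255.5 depth 0.157
Q -0.055 149 obs 217 332 mid 274.5 pred [219.9 291.2] 255.5 depth 0.159
Q -0.045 167 obs 218 288 mid 253.0 pred [220.4 290.6] 255.5 depth 0.162
P -0.066 129 obs 218 289 mid 253.5 pred [218.7 291.2] 254.9 depth 0.157
P -0.055 149 obs 218 288 mid 253.0 pred [219.3 290.6] 255.0 depth 0.159
P -0.045 167 obs 221 289 mid 255.0 pred [219.9 290. ] 255.0 depth 0.162
wB [(0.352, -26.7, 14.4, -6.1), (0.364, -26.5, 12.0, -7.2)]
top [(0.352, -25.2, 12.9, -6.1), (0.356, -24.9, 13.1, -5.9), (0.36, -25.2, 13.3, -5.9), (0.364, -25.0, 12.5, -6.2), (0.368, -25.3, 12.2, -6.6), (0.372, -26.1, 12.5, -6.8), (0.376, -25.4, 12.2, -6.6), (0.38, -23.7, 12.4, -5.6), (0.384, -25.0, 13.1, -6.0), (0.388, -24.7, 13.8, -5.4), (0.392, -26.5, 13.5, -6.5), (0.396, -26.3, 13.7, -6.3), (0.4, -25.6, 12.4, -6.6)]
side []
top body 0.035 [99, 99, 100, 100, 96, 99, 95, 80, 57, 61, 61, 49, 44, 78, 109, 110, 100, 93, 91, 96, 97, 96, 97, 101, 102, 101, 101, 103, 102, 102, 101, 98, 93, 96, 91, 104, 143, 174, 141, 113, 98, 96, 81, 64, 56, 57, 62, 58, 61, 61]
top body 0.045 [167, 166, 168, 168, 167, 165, 164, 164, 164, 163, 163, 170, 162, 152, 142, 133, 104, 99, 97, 98, 101, 103, 100, 95, 92, 97, 94, 84, 81, 87, 96, 96, 100, 103, 104, 116, 145, 157, 137, 91, 94, 112, 139, 163, 165, 166, 165, 163, 162, 161]
```

Both cameras put the patch at slide y ≈ −6 (lens now at −5.6). I'll release, back off, and take one view with lens, patch and knob together to cancel camera bias before locking.

Run:
```python
from g import *
s=robot.get_state();p=s['ee_pos']
robot.gripper_to(.09);st('open')
robot.move_linear(p+RS[:,2]*.11,velocity=.2);st('up')
robot.move_ptp(np.array([.54,-.02,.44]),np.diag([-1.,1,-1]))
c=pickle.load(open('ci.pkl','rb'));c['E']=robot.camera_info('wrist');i=robot.grab_frame('wrist');pickle.dump(c,open('ci.pkl','wb'));np.save('wE',i);st()
np.save('pmount',p)
o=cv2.resize(i[:300,60:400,::-1],None,fx=2.3,fy=2,interpolation=cv2.INTER_CUBIC)
cv2.imwrite('pics/e.png',cv2.resize(i[0:280,70:420,::-1],(750,600),interpolation=cv2.INTER_CUBIC))
```

```text
open t 17.05 slide tcp mm [ 0.9 -6.  44.4] F slide [ 1.1 -0.4 -0.1] op 0.0898
up t 17.75 slide tcp mm [  0.6  -5.6 153.7] F slide [-0.9  0.6 -0.4] op 0.0904
 t 18.68 slide tcp mm [ 69.8   2.  256.3] F slide [ 0.2 -0.3 -0.5] op 0.09
```

View pics/e.png

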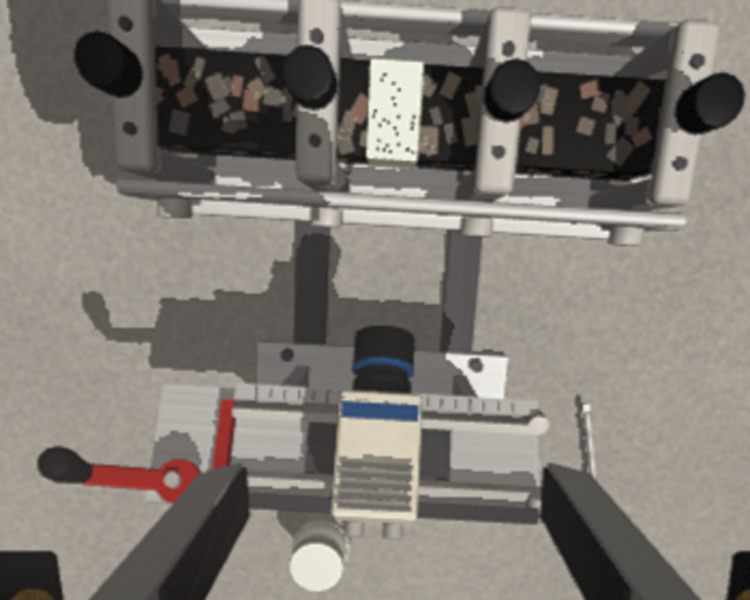

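Picture e: patch slideway-side edge (368–418,160), lens sides (355–414,≈340), body front top edge (342–420,398), rear (333–417,518), pivot ring (178,480), knob (60,463); pot, screwdriver undisturbed.

Run:
```python
from g import *
c=pickle.load(open('ci.pkl','rb'))['E'];E=lambda u,v:(70+u/2.1429-.4,v/2.1429-.4)
sy=lambda X:(RS.T@(X-O)*1e3).round(1)
for u,v in((368,160),(418,160),(370,60),(423,60)): print('patch',sy(onz(c,E(u,v),.1198)))
pm=np.load('pmount.npy');yb=(RS.T@(pm-O))[1]
def onplane(uv,z): # slide plane z
    C,d=ray(c,uv);n=RS[:,2];return C+d*((z-n@(C-O))/(n@d))
for n,a,b,z in(('lens',(355,340),(414,340),.0443),('ring',(354,368),(412,368),.0443),('bodyF',(342,397),(420,399),.0723),('bodyR',(333,517),(417,519),.0745)):
    A,B=sy(onplane(E(*a),z)),sy(onplane(E(*b),z));print(n,A,B,'mid y',((A+B)/2)[1])
print('pivot',sy(onplane(E(178,480),.0215)),'arm pts',sy(onplane(E(100,473),.0215)),'knobtop',sy(onplane(E(58,463),.0645)))
```

```text
patch [-203.8  -24.7   46.2]
patch [-205.4   11.1   47.1]
patch [-259.9  -26.    78.6]
patch [-261.5   10.6   79.5]
lens [-66.  -25.6  44.3] [-68.2  13.4  44.3] mid y -6.1000000000000005
ring [-46.4 -25.1  44.3] [-48.5  12.8  44.3] mid y -6.15
bodyF [-18.1 -29.4  72.3] [-19.3  17.3  72.3] mid y -6.049999999999999
bodyR [ 53.2 -29.6  74.5] [52.1 17.9 74.5] mid y -5.850000000000001
pivot [  29.1 -136.5   21.5] arm pts [  27.  -187.6   21.5] knobtop [  28.6 -193.5   64.5]
```

Lens is within ~1 mm of the patch middle in a single image (patch mid y −6.8, lens −6.1), so I leave it and go to the lever: cage the knob and push it round in an arc.

```bash
cat > lev.py <<'E'
from g import *
PV=np.array([.0293,-.137]);Z=.050
def tool(phi,sg):   # push dir n in slide xy: from -x turning to +y by phi
    n=np.array([-np.cos(phi),np.sin(phi),0]);y=RS@n*sg;z=-RS[:,2];return np.c_[np.cross(y,z),y,z],n
def P(th,off,n,z=Z):
    k=np.array([PV[0]-.06*np.sin(th),PV[1]-.06*np.cos(th),z])+off*n;return O+RS@k
E
python3 - <<'E'
from lev import *
for phi in(.5,.75,1.0):
    for sg in(1,-1):
        R,n=tool(phi,sg);L=[robot.ik(P(a,o,n,z),R) for a,o,z in((.05,0,.12),(.05,0,Z),(.75,.0095,Z),(1.45,.0135,Z))]
        print(phi,sg,[None if q is None else q.round(2).tolist() for q in L])
E
```

```text
0.5 1 [None, [1.16, 0.31, -0.9, 1.96, 0.21, 0.48, 2.78], [1.31, 0.3, -1.06, 2.08, 0.3, 0.42, 2.69], [1.12, 0.19, -0.89, 2.16, 0.1, 0.35, 2.79]]
0.5 -1 [[-0.37, 0.09, 0.84, 2.0, -0.44, 0.64, 0.2], [-0.3, 0.26, 0.8, 2.0, -0.74, 0.58, 0.44], [-0.32, 0.19, 0.78, 2.12, -0.73, 0.49, 0.45], [-0.42, 0.14, 0.78, 2.2, -0.64, 0.4, 0.32]]
0.75 1 [[1.26, 0.14, -0.9, 1.95, -0.09, 0.6, 2.79], [0.87, 0.24, -0.55, 1.96, -0.07, 0.47, 2.76], [1.02, 0.21, -0.71, 2.08, -0.03, 0.4, 2.71], [0.64, 0.13, -0.37, 2.17, -0.21, 0.35, 2.81]]
0.75 -1 [[-0.39, 0.09, 0.87, 2.0, -0.45, 0.64, -0.05], [-0.33, 0.27, 0.84, 2.0, -0.77, 0.59, 0.21], [-0.36, 0.2, 0.82, 2.12, -0.74, 0.49, 0.2], [-0.45, 0.14, 0.81, 2.2, -0.64, 0.41, 0.06]]
1.0 1 [[0.43, 0.08, -0.01, 1.98, -0.31, 0.62, 2.72], [0.56, 0.21, -0.19, 1.97, -0.27, 0.48, 2.68], [0.54, 0.16, -0.19, 2.09, -0.31, 0.41, 2.71], [0.13, 0.11, 0.17, 2.18, -0.4, 0.37, 2.72]]
1.0 -1 [[-0.42, 0.09, 0.9, 2.0, -0.46, 0.64, -0.29], [-0.37, 0.29, 0.89, 2.0, -0.8, 0.6, -0.01], [-0.4, 0.21, 0.86, 2.12, -0.76, 0.5, -0.04], [-0.47, 0.14, 0.82, 2.19, -0.64, 0.41, -0.2]]
```

Run:
```python
from lev import *
R,n=tool(.75,-1);robot.gripper_to(.040)
robot.move_ptp(P(.05,0,n,.13),R);st('above')
h=robot.move_linear(P(.05,0,n),velocity=.08,threshold=8);st(f'down {h}')
if h: raise SystemExit
h=robot.move_linear(P(.05,.0095,n),velocity=.03,threshold=8);st(f'touch {h}')
for th in np.arange(.25,1.46,.2):
    h=robot.move_linear(P(th,.0095,n),velocity=.06,threshold=25);st(f'{th:.2f} {h}')
    if h: break
```

```text
above t 21.16 slide tcp mm [  26.7 -196.5  130.1] F slide [ 0.4 -0.2  0.1] op 0.0397
down False t 22.31 slide tcp mm [  26.5 -197.    50.4] F slide [-0.2 -0.1  0.7] op 0.0403
touch True t 22.64 slide tcp mm [  20.  -192.1   50.4] F slide [ 1.9 -2.8 -0.9] op 0.0399
0.25 False t 23.01 slide tcp mm [   7.4 -189.2   50.4] F slide [-0.5 -3.5  0.9] op 0.0399
0.45 False t 23.36 slide tcp mm [  -3.8 -184.2   50. ] F slide [-0.3 -0.5  0.7] op 0.0402
0.65 False t 23.71 slide tcp mm [ -13.9 -177.7   49.9] F slide [-0.1 -0.2 -0.7] op 0.0401
0.85 False t 24.06 slide tcp mm [ -22.7 -169.6   49.9] F slide [0.5 0.1 0.7] op 0.0401
1.05 False t 24.41 slide tcp mm [ -29.7 -159.9   50. ] F slide [0.8 0.4 0.1] op 0.0401
1.25 False t 24.76 slide tcp mm [ -34.6 -149.    50. ] F slide [ 0.6 -0.4  0.1] op 0.04
1.45 False t 25.11 slide tcp mm [ -36.5 -138.8   50.2] F slide [ 3.7 -6.8 -0.2] op 0.04
```

Run:
```python
from lev import *
R,n=tool(.75,-1)
for th,o in((1.52,.0095),(1.58,.011),(1.64,.013),(1.7,.015)):
    h=robot.move_linear(P(th,o,n),velocity=.03,threshold=14);st(f'{th:.2f} {h}')
    if h: break
robot.pause(.3);st('hold')
for m in('side','top'):
    im=robot.grab_frame(m).astype(int);np.save('lk_'+m,im.astype(np.uint8))
    red=(im[:,:,0]>90)&(im[:,:,1]<60)&(im[:,:,2]<60);ci=robot.camera_info(m)
    for th in(0,1.45): print(m,'arm mid pred th',th,proj(ci,O+RS@[.03-.035*np.sin(th),-.138-.035*np.cos(th),.0215])[0].round(1))
    pv=proj(ci,O+RS@[.03,-.138,.0215])[0];v,u=np.nonzero(red);k=np.hypot(u-pv[0],v-pv[1])<30
    print(m,'pivot',pv.round(1),'red px',sorted(zip(u[k].tolist(),v[k].tolist()))[::3])
```

```text
1.52 True t 25.32 slide tcp mm [ -35.4 -137.7   50.6] F slide [ 4.5 -2.8 -2.9] op 0.0401
hold t 25.62 slide tcp mm [ -35.4 -137.7   50.6] F slide [ 4.3 -2.8 -1. ] op 0.04
side arm mid pred th 0 [262.5 111.2]
side arm mid pred th 1.45 [268.9 121.1]
side pivot [261.  117.4] red px [(258, 116), (258, 119), (259, 117), (259, 120), (260, 120), (261, 121), (262, 126), (263, 119), (263, 128), (264, 121), (264, 129), (265, 128), (266, 121), (266, 129), (267, 122), (267, 131), (268, 123), (269, 122), (270, 122), (271, 123), (272, 124), (273, 124)]
top arm mid pred th 0 [402.1 185.5]
top arm mid pred th 1.45 [388.3 197. ]
top pivot [388.8 184.4] red px [(373, 202), (374, 198), (375, 191), (375, 194), (375, 197), (375, 200), (375, 203), (376, 189), (376, 192), (376, 195), (376, 198), (376, 201), (377, 182), (377, 186), (377, 189), (377, 192), (377, 195), (377, 198), (378, 184), (378, 187), (378, 190), (379, 182), (379, 185), (384, 180), (384, 183), (385, 179), (385, 182), (385, 185), (386, 179), (386, 182), (386, 185), (386, 188), (386, 191), (386, 194), (386, 197), (386, 200), (386, 203), (387, 180), (387, 186), (387, 189), (387, 192), (387, 195), (387, 198), (387, 201), (388, 178), (388, 181), (388, 189), (388, 192), (388, 195), (388, 198), (388, 201), (389, 178), (389, 181), (389, 189), (389, 192), (389, 195), (389, 198), (389, 201), (390, 178), (390, 181), (390, 189), (390, 192), (390, 195), (390, 198), (391, 179), (391, 182), (392, 179), (392, 182), (392, 185), (393, 181), (393, 184)]
```

Run:
```python
from lev import *
R,n=tool(.75,-1);s=robot.get_state();p=s['ee_pos']
d=RS@np.array([-.1,1,0])   # tangent near the end
for k in(.002,.004,.006,.008):
    h=robot.move_linear(p+d*k,velocity=.02,threshold=22);s=st(f'{k} {h}');f=RS.T@s['force']
    if h or f[1]<-16: break
ci=robot.camera_info('top');im=robot.grab_frame('top').astype(int)
def arm(im):
    r=im[:,:,0]-np.maximum(im[:,:,1],im[:,:,2]);w=np.clip(r,0,None)*(r>30)
    for v in range(189,204): 
        u=np.arange(382,395);q=w[v,382:395]
        if q.sum()>0: yield v,round((u*q).sum()/q.sum(),2)
print('obs',list(arm(im)))
for th in(1.25,1.35,1.45,1.55): print(th,[proj(ci,O+RS@[.0293-r*np.sin(th),-.138-r*np.cos(th),.0215])[0].round(2).tolist() for r in(0,.015,.045)])
```

```text
0.002 False t 25.97 slide tcp mm [ -34.7 -136.9   50.9] F slide [ 2.6 -6.8 -1.4] op 0.0399
0.004 False t 26.22 slide tcp mm [ -34.4 -136.2   51.1] F slide [  5.7 -14.3  -5.2] op 0.0399
0.006 False t 26.47 slide tcp mm [ -34.  -135.3   51.3] F slide [  8.6 -19.8  -7.5] op 0.0407
obs [(189, np.float64(388.29)), (190, np.float64(388.06)), (191, np.float64(388.07)), (192, np.float64(388.25)), (193, np.float64(388.26)), (194, np.float64(388.04)), (195, np.float64(388.01)), (196, np.float64(387.92)), (197, np.float64(387.91)), (198, np.float64(387.93)), (199, np.float64(387.87)), (200, np.float64(387.36)), (201, np.float64(387.0)), (202, np.float64(387.17)), (203, np.float64(387.42))]
1.25 [[388.77, 184.63], [389.7, 189.91], [391.53, 200.36]]
1.35 [[388.77, 184.63], [389.12, 190.01], [389.83, 200.65]]
1.45 [[388.77, 184.63], [388.55, 190.05], [388.12, 200.78]]
1.55 [[388.77, 184.63], [387.98, 190.04], [386.42, 200.75]]
```

Force ramps to 22 N against the stop, and the arm image direction matches 1.45 rad or a touch more. Retract and verify numerically from the same view as before.

Run:
```python
from lev import *
R,n=tool(.75,-1);p=robot.get_state()['ee_pos'];p2=p-RS@n*.008
robot.move_linear(p2,velocity=.05);st('off');robot.move_linear(p2+RS[:,2]*.1,velocity=.2);st('up')
robot.move_ptp(np.array([.54,-.02,.44]),np.diag([-1.,1,-1]));ci=robot.camera_info('wrist');i=robot.grab_frame('wrist');e=np.load('wE.npy');st()
np.save('wF',i)
def shift(x0,y0,x1,y1,m=8):
    t=e[y0:y1,x0:x1];r=cv2.matchTemplate(i[y0-m:y1+m,x0-m:x1+m],t,cv2.TM_CCOEFF_NORMED);_,v,_,l=cv2.minMaxLoc(r);return l[0]-m,l[1]-m,round(v,3)
E=lambda u,v:(int(70+u/2.1429),int(v/2.1429))
for nm,a,b in(('lens+body',(335,325),(422,518)),('patch',(360,50),(430,170)),('pot',(285,530),(350,592)),('jaw/scale right',(440,395),(555,470)),('screwdriver',(570,390),(600,450))):
    print(nm,shift(*E(*a),*E(*b)))
im=i.astype(int);r=(im[:,:,0]>90)&(im[:,:,1]<60)&(im[:,:,2]<60);pv=proj(ci,O+RS@[.0293,-.1365,.0215])[0]
v,u=np.nonzero(r);k=(abs(u-pv[0])<25)&(v<pv[1]-6)&(v>pv[1]-60)&(u<pv[0]+12);
rows=sorted(set(v[k]));print('pivot px',pv.round(1),[(int(q),float(np.mean(u[k&(v==q)]).round(1))) for q in rows][::3])
for th in(1.25,1.45,1.55): print(th,[proj(ci,O+RS@[.0293-q*np.sin(th),-.1365-q*np.cos(th),.0215])[0].round(1).tolist() for q in(.015,.045)])
a,b=np.load('t0.npy'),robot.grab_frame('top');a2,b2=np.load('s0.npy'),robot.grab_frame('side')
def dif(a,b,c,w=20):
    c=np.array(c)*.64;x,y=c.astype(int);return np.abs(a[y-w:y+w,x-w:x+w].astype(int)-b[y-w:y+w,x-w:x+w]).mean().round(2)
print('core top',dif(a,b,(178,420)),'side',dif(a2,b2,(482,532)),'pot side',dif(a2,b2,(348,250),14),'screwdr side',dif(a2,b2,(345,347)),'top',dif(a,b,(404,255)))
```

```text
off t 26.91 slide tcp mm [ -28.3 -140.6   51.1] F slide [-0.3  0.6  0.3] op 0.0403
up t 27.68 slide tcp mm [ -28.5 -140.5  150.7] F slide [ 0.3  0.6 -0.5] op 0.0401
 t 29.82 slide tcp mm [ 70.5   2.6 257.2] F slide [ 0.2 -0.5 -0.3] op 0.0397
lens+body (0, 0, 0.984)
patch (0, 0, 0.977)
pot (8, 2, 0.466)
jaw/scale right (-1, 0, 0.909)
screwdriver (-1, -1, 0.891)
pivot px [152.4 223.4] [(183, 156.0), (186, 155.0), (189, 152.5), (192, 152.5), (195, 152.0), (198, 152.0), (201, 152.0), (204, 152.0), (207, 152.0), (210, 152.0), (213, 152.0), (216, 151.5)]
1.25 [[150.5, 213.2], [146.6, 193.5]]
1.45 [[152.6, 212.9], [152.9, 192.5]]
1.55 [[153.7, 212.9], [156.1, 192.5]]
core top 8.49 side 1.55 pot side 0.91 screwdr side 0.92 top 11.05
```

```bash
python3 -c "
from rig import robot
robot.sign_off();print(robot.get_state()['time'])"
```

```text
the job is handed in; nothing more can be done
the job is handed in; nothing more can be done
```

The inspection camera is mounted on the slideway and locked, and I handed the job in at about 30 s of robot time. I fed the plate in from the open end with the lens towards the beam, slid it to the patch and released it. Then I pushed the red lever round to its stop and backed the arm well clear.

**What the last checks showed**
- **Position:** in one wrist picture taken before locking, the lens middle was at slideway y ≈ −6.1 mm. The patch middle was at −6.8 mm on its slideway edge and −7.7 mm on its far edge, so the offset is about 1 mm. Matching that picture with one taken after locking showed no movement of the camera.
- **Lever:** the push force rose to about 22 N against the stop, against 3–5 N to turn it. In the pictures the arm points to about 1.45 rad.
- **Bystanders:** side-view before/after differences were small for the pot, core and screwdriver (0.9 to 1.6 grey levels).

**Checks that disagreed**
- The wrist-view match on the pot was poor (0.47). I put this down to the fingers covering it, since they were closed further in the second picture.
- Top-view differences at the core and the screwdriver were larger (8 and 11 grey levels), probably from the arm and its shadow. I had no picture views left to confirm either by eye.
- The lever pivot appeared about 3.5 mm away from my slideway model.
- The wrist camera read about 1 mm off sideways.

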